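# Load and lock an empty take-up reel on a bench winder

### The job

Take the orange reel off the sloping rack, lower it over the winder's upright spindle (do not let it drop) until it sits flat on the platter, with one of its four flange holes over the platter's lock hole (marked by the yellow line on the platter's rim). Then take the red-headed pin from its black block and push it down through the reel into the lock hole until its head rests on the reel. Leave the blue reel, the cutters and the bottle where they are.

Things in the scene. Friction and masses are not known exactly. Their poses are not given: they have to be found in the camera images.
- reel: Orange reel, 58 mm tall: flanges 120 mm across at heights 0-4 and 24-28 mm, barrel 48 mm across between, round grip collar 34 mm across at 28-58 mm. 23 mm bore right through; both flanges have 12 mm holes at (+-31, +-31) mm from the axis. Origin: centre of underside; z: its axis, towards the collar. It starts underside down on the rack's slope, axis leaning 30 degrees to the robot. About 220 g.
- spare_reel: Blue reel of the same shape and size, also on the rack, on its left or right half at random, the orange one on the other; to be left alone. Same origin and axes.
- rack: Fixed aluminium rack 284 mm wide (its y); slope 142 mm long, rising away from the robot (its +x) at 30 degrees, with a 10 mm lip at the low edge and a 4 mm blue ridge between the two reel places at y = +70 and -70 mm. Origin: middle of its underside, 50 mm below the middle of the slope. Highest point 88 mm.
- winder: Fixed winder: grey housing 170 x 170 x 48 mm, on it a round grey plastic platter 148 mm across that does not turn, top 80 mm above the table, with a steel spindle in the middle. Origin: centre of the underside, z up; its yaw varies. A yellow line on the platter's rim, at 45 degrees between +x and +y, points out the lock hole and stays visible beside a loaded reel.
- seat (a point): Centre of the platter's top face, on the spindle's axis; axes as the winder. The spindle is 20 mm thick and 50 mm tall above this point, cylindrical for 38 mm then tapering to 10 mm across at the tip. A loaded reel has its origin here.
- lock_hole (a point): Mouth of the lock hole in the platter's top face: 11 mm wide, 28 mm deep, at (31, 31) mm from the seat in the winder's axes. A reel hole stands over it when the reel's yaw equals the winder's, or differs by a multiple of 90 degrees.
- pin: Lock pin, about 60 g: steel shank 8 mm thick, 50 mm long, tapered foot; red round head 18 mm across, 28 mm tall (heights 50-78 mm). Origin: tip of the foot; z along the pin towards the head. It stands upright in the pin block, head resting on the block's top. Fully home in the reel and platter its tip is 22 mm below the lock hole's mouth.
- pin_block: Fixed black block 50 x 50 x 55 mm with an 11 mm hole in the middle of its top, holding the pin. Origin: centre of the underside.
- cutters: Side cutters with yellow handles, 120 mm long and 14 mm high, lying beyond the rack and winder; to be left alone. Origin: underside, at the middle; x towards the jaws.
- bottle: White bottle with a blue cap, 60 mm across and 150 mm tall, standing at the left; to be left alone. Origin: centre of the underside.

How it is judged:
By the outcome, as a careful person would: the job done as asked, in the order asked, and still so for the second after the job is handed in, with the robot touching nothing.
It also fails if it takes over 67 s, if anything falls off the work surface, if the arm or the gripper's body presses on something with over 40 N, if the wrist force passes 120 N, or if a joint passes its speed limit or range.

### The arm

A 7-joint arm with a two-finger parallel gripper is mounted at the origin on the work surface. World frame = base frame: x ahead of the robot, y to its left, z up, the work surface at z = 0. Lengths are in m, angles in rad, forces in N, time in s.
With the tool pointing down it reaches from about 0.4 to 0.85 m from the base axis. Payload 10.4 kg.
Tool frame: the origin (TCP) lies between the finger pads; the fingertips stand 11 mm ahead of it and the grasp point (between the pads) lies 8 mm behind it (r.tcp_to_tips is the distance from the TCP to the fingertips, in m); z points along the fingers, y is the line along which they close (so a half turn about z gives the same grasp; the last joint's range is limited). The gripper opens to 87 mm and grips with 3 to 60 N. Pads are 19 mm wide; open, the fingers measure 117 mm over their backs; the gripper's body (75 mm by 190 mm) begins 51 mm behind the grasp point.
Start: joints at [-1.265, 0.332, -0.065, 1.46, 0.022, 1.35, -0.088], TCP at [0.202, 0.592, 0.234] pointing down, gripper open.
Joint ranges: [-2.6, 2.6], [-0.5, 2.12], [-1.47, 1.34], [0.16, 2.42], [-1.27, 4.41], [0.06, 2.06], [-2.6, 2.6]. Speed limits (rad/s): [2.22, 2.22, 2.79, 2.79, 3.14, 3.14, 3.14].

### API

Orientations are given as a unit quaternion [x, y, z, w].
In Python, from bench import r gives the robot as it stands. The module is installed in compiled form; this text tells all that it offers.
- The arm moves only by the shell command python3 -m crank 'ROWS' [FORCE]. ROWS is JSON, a list of rows, each an object of numbers: "claw": the closure, from -1 (fully open) to 1 (shut); "dx", "dy", "dz": the shift along the tool's x, y, z each as a share of 3 cm, from -1 to 1; "ax", "ay", "az": the turn, a rotation vector about the tool's x, y, z each as a share of 6 degrees, from -1 to 1. A call has 1 to 8 rows; each row shifts and turns the commanded pose from where the row before left it, along the tool's axes as they then stand; what a row does not reach is not made up. A row lasts 1/12 s, in which the tool goes at most 41.7 mm and 7.16 degrees, less where a joint would pass 70% of its speed; a pose out of reach is approached as far as the arm can. A call with a number of a shift or a turn outside -1 to 1 is refused whole. A call with a gripper value outside its range is refused whole. The fingers move at their own pace and stop on an object; FORCE is the grip in N (left out, the last holds). Time passes only in rows, so rows that do not move let the fingers close. It gives the time, the measured TCP pose, the force, the opening and the grip force at its end, in the units of the state.
- r.read_state(): the state, without advancing time (a new reading comes with each control period).
- r.camera(name): name is "scene" or "top"; returns a dict with "color" (400x640x3 uint8, red, green, blue), "mtx" (3x3 intrinsics, pixels), "R" (3x3) and "t" (3): a world point X has camera coordinates R X + t. Camera axes: x right, y down, z forward; pixel columns grow to the right and rows downward; lengths in m; the calibration is good to about 2 mm. A picture is of the moment at which its call begins. There is no depth.
- r.close_job(): hands the job in; it is judged then, once.
The state is a dict: "time": time; "joint_positions": joint angles; "joint_vel": joint speeds; "joint_torque": joint torques, N m; "ee_pos": TCP position; "eef_rot": TCP orientation; "ft_force": force on the tool from outside, world axes, zero at the start; "torque": the same for the moment, N m; "width": finger opening in m; "grip_force": force on a finger pad.
Only numpy, scipy, OpenCV 4.12 (cv2) and the standard library are available. Lean on these libraries where they do the work, as an engineer would, in place of code of your own. Each camera call takes 0.05 s, during which the arm holds its last target. There are 200 camera calls.

## Working session

There is one attempt and no reset: what is moved stays moved. The work goes in short steps, Python scripts to look and compute and a shell command to move; the robot and the scene stay as the last step left them, time stands still between calls to the robot, and variables do not carry over. Pictures are saved under pics/ and viewed, at most 12 in all, crops included, and the job is handed in when it is done.

```bash
mkdir -p pics; ls
python3 - <<'E'
from bench import r
import cv2,numpy as np
s=r.read_state();print(s)
for n in("scene","top"):
    c=r.camera(n);cv2.imwrite(f"pics/{n}0.png",c["color"][...,::-1]);np.savez(f"pics/{n}0.npz",**c)
    print(n,c["mtx"].tolist(),np.round(c["R"],3).tolist(),(-c["R"].T@c["t"]).round(3))
E
```

```text
pics
{'time': 0.0, 'joint_positions': array([-1.26461646,  0.33286006, -0.06470387,  1.46095496,  0.02160958,
        1.34991027, -0.08847368]), 'joint_vel': array([-0.00121   ,  0.00034728, -0.00267079, -0.00011744, -0.00094211,
        0.00048268, -0.00164304]), 'joint_torque': array([ 3.82143189e-04, -6.23262620e+01,  2.49605061e-02, -3.89905179e+01,
       -6.11745659e-02,  3.97166319e-02,  1.59131578e-04]), 'ee_pos': array([0.20168851, 0.59115947, 0.23275481]), 'eef_rot': array([ 1.63624160e-01,  9.86522488e-01, -7.13905503e-04, -7.98572408e-05]), 'ft_force': array([ 0.52923102,  0.16558805, -0.0599225 ]), 'torque': array([-0.05207267, -0.00325071,  0.01004564]), 'grip_force': 0.0, 'width': 0.08708103111923783}
scene [[441.4609954362095, 0.0, 321.52260353717526], [0.0, 441.4609954362095, 192.54237517526903], [0.0, 0.0, 1.0]] [[-0.796, 0.605, -0.005], [0.445, 0.581, -0.681], [-0.409, -0.545, -0.732]] [1.038 0.709 0.958]
top [[397.7172461423267, 0.0, 321.2442161051857], [0.0, 397.7172461423267, 203.7549845747592], [0.0, 0.0, 1.0]] [[0.022, -1.0, -0.019], [-0.987, -0.019, -0.158], [0.157, 0.023, -0.987]] [0.394 0.048 1.124]
```

View pics/scene0.png

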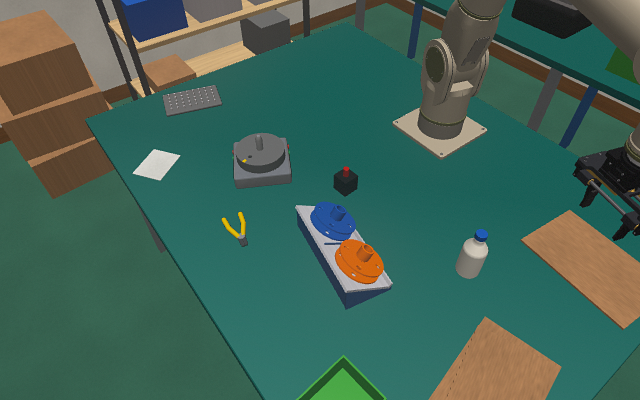

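View pics/top0.png

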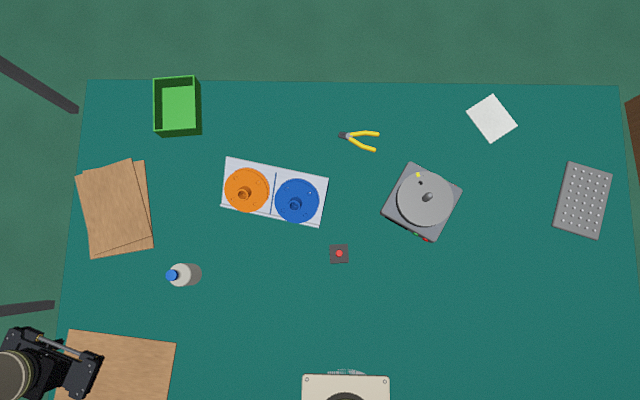

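The top view shows the orange reel at about (246,190), left of the blue one (297,201), with the winder at (425,200), its yellow mark at (418,175) and the pin at (339,253). In the scene view the orange reel is at (360,262), the winder at (262,155), the pin at (346,172) and the bottle at (470,257), well clear. I'll enlarge these areas next.

Run:
```python
import cv2,numpy as np
t=cv2.imread("pics/top0.png");s=cv2.imread("pics/scene0.png")
def crop(im,x,y,w=100,h=75):return cv2.resize(im[y:y+h,x:x+w],(400,300),interpolation=cv2.INTER_CUBIC)
m=np.vstack([np.hstack([crop(t,215,152),crop(t,375,155,120,90)]),np.hstack([crop(s,295,200,120,90),crop(s,215,125)])])
cv2.imwrite("pics/mos.png",m)
def blobs(im,lo,hi,n):
    k=cv2.inRange(cv2.cvtColor(im,cv2.COLOR_BGR2HSV),lo,hi)
    N,l,st,c=cv2.connectedComponentsWithStats(k)
    for i in sorted(range(1,N),key=lambda i:-st[i,4])[:4]:print(n,st[i].tolist(),c[i].round(1))
for im,nm in((t,"top"),(s,"scene")):
    blobs(im,(5,180,120),(18,255,255),nm+" orange");blobs(im,(108,170,60),(120,255,255),nm+" blue")
    blobs(im,(22,150,120),(35,255,255),nm+" yellow");blobs(im,(0,170,80),(4,255,255),nm+" red")
```

```text
top orange [225, 168, 44, 44, 1493] [246.5 189.6]
top blue [288, 196, 16, 15, 123] [295.1 203. ]
top blue [174, 272, 4, 8, 13] [176.  275.8]
top blue [283, 208, 4, 5, 9] [284.4 209.7]
top blue [283, 186, 6, 3, 8] [285.2 187.4]
top yellow [349, 138, 27, 14, 126] [361.9 144.9]
top yellow [350, 131, 29, 6, 121] [364.5 133.1]
top yellow [416, 173, 4, 4, 9] [417.4 174.2]
top red [423, 238, 5, 3, 9] [424.8 239.1]
top red [336, 252, 4, 5, 7] [336.9 254.4]
top red [337, 250, 1, 1, 1] [337. 250.]
scene orange [335, 240, 49, 44, 1492] [358.8 261.1]
scene blue [311, 202, 45, 39, 1185] [332.3 220.6]
scene blue [475, 229, 13, 13, 118] [481.1 234.8]
scene blue [121, 0, 26, 6, 89] [131.6   1.6]
scene blue [139, 41, 3, 1, 3] [140.  41.]
scene yellow [222, 218, 18, 20, 111] [229.5 227.5]
scene yellow [238, 212, 8, 23, 101] [241.9 222.2]
scene yellow [242, 159, 5, 4, 11] [244.1 160.4]
scene red [343, 167, 6, 4, 19] [345.8 168.3]
scene red [288, 145, 1, 4, 4] [288.  146.5]
scene red [343, 174, 2, 2, 2] [343.5 174.5]
scene red [345, 176, 1, 1, 1] [345. 176.]
```

View pics/mos.png

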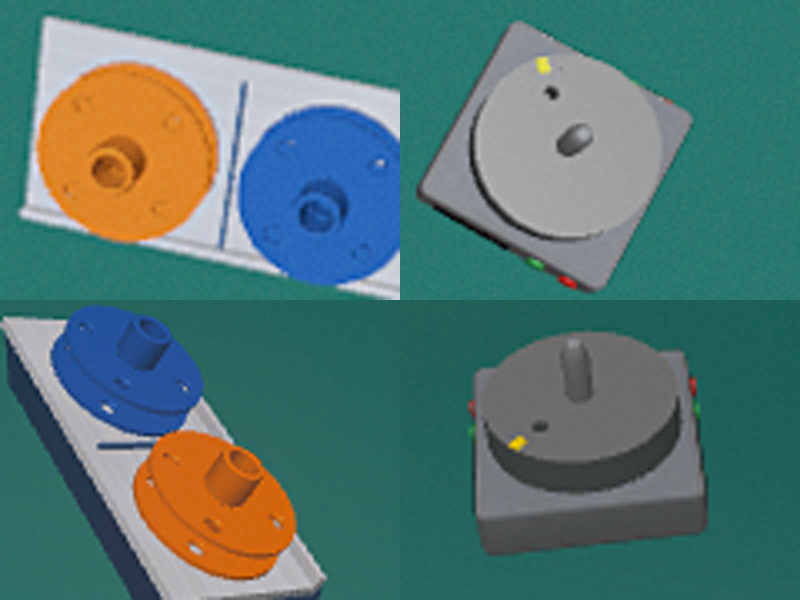

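The enlarged views show the details I need:
- **Orange collar mouth:** about (242.8,194.2) in top and (367,248) in scene.
- **Orange flange holes:** four, all visible in top.
- **Winder:** lock hole at about (420,182.5), yellow mark at (417.5,174.2), spindle tip at about (429.5,195).

Next I'll cast these to world positions.

```bash
cat > h.py <<'E'
import numpy as np,cv2
from scipy.spatial.transform import Rotation as Ro
def ray(c,p):
    d=c["R"].T@np.linalg.solve(c["mtx"],[p[0],p[1],1]);return -c["R"].T@c["t"],d/np.linalg.norm(d)
def plane(c,p,q,n=(0,0,1)):
    o,d=ray(c,p);n=np.array(n);return o+d*((np.array(q)-o)@n)/(d@n)
def tri(c1,p1,c2,p2):
    o,d=ray(c1,p1);e,f=ray(c2,p2)
    s=np.linalg.lstsq(np.c_[d,-f],e-o,rcond=None)[0];a,b=o+s[0]*d,e+s[1]*f
    return (a+b)/2,np.linalg.norm(a-b)
def need(s,pos,R):
    """remaining move: tool-frame shift (units of 3cm) and turn (units of 6 deg)"""
    T=Ro.from_quat(s["eef_rot"]);w=(T.inv()*Ro.from_matrix(R)).as_rotvec(degrees=True)
    print("now",s["time"],s["ee_pos"].round(4),"d",(T.inv().apply(np.array(pos)-s["ee_pos"])/.03).round(2),"a",(w/6).round(2),"F",s["ft_force"].round(1),"w",round(s["width"],4))
E
python3 - <<'E'
from h import *
T=np.load("pics/top0.npz");S=np.load("pics/scene0.npz")
A=lambda X,Y:(215+X/4-.4,152+Y/4-.4)
B=lambda X,Y:(375+(X-400)*.3-.35,155+Y*.3-.35)
C=lambda X,Y:(295+X*.3-.35,200+(Y-300)*.3-.35)
D=lambda X,Y:(215+(X-400)/4-.4,125+(Y-300)/4-.4)
o,e=tri(T,A(112,170),S,C(241,461));b,f=tri(T,A(319,215),S,C(152,328))
print("collar mouths",o.round(4),e,b.round(4),f)
d=o-b;yaw=np.arctan2(-d[0],d[1]);print("rack yaw",np.degrees(yaw),np.linalg.norm(d))
rk=[plane(T,p,(0,0,z)) for p,z in((A(46,17),.0855),)]
ex=np.array([np.cos(yaw),np.sin(yaw),0]);ey=np.array([-np.sin(yaw),np.cos(yaw),0]);n=np.array([0,0,np.cos(np.pi/6)])-.5*ex
u=np.cross(ey,n)
org=o-n*.058;print("reel origin",org.round(4),"n",n.round(3))
for p in(A(83,103),A(174,121),A(157,208),A(69,188)):
    v=plane(T,p,org+n*.028,n)-org-n*.028
    print("hole r",np.linalg.norm(v).round(4),"ang mod90",np.degrees(np.arctan2(v@ey,v@u)).round(1)%90-45)
for p in(C(172,459),C(275,522),C(211,523)):
    v=plane(S,p,org+n*.028,n)-org-n*.028
    print("hole S r",np.linalg.norm(v).round(4),"ang mod90",np.degrees(np.arctan2(v@ey,v@u)).round(1)%90-45)
print("tip",plane(T,B(583,131),(0,0,.13)).round(4),plane(S,D(572,340),(0,0,.13)).round(4))
print("lock",plane(T,B(551,92),(0,0,.08)).round(4),plane(S,D(540,426),(0,0,.08)).round(4))
print("mark",plane(T,B(543,65),(0,0,.08)).round(4),plane(S,D(517,442),(0,0,.08)).round(4))
k=np.array([plane(T,B(*p),(0,0,.048)) for p in((518,22),(693,120),(593,291),(418,190))]);print("corners",k.round(4).tolist(),k.mean(0).round(4))
for i in range(4):
    v=k[(i+1)%4]-k[i];print(np.linalg.norm(v).round(4),(np.degrees(np.arctan2(v[1],v[0]))%90).round(1))
# platter edge (top image): fit circle of points cast on z=.08
im=cv2.imread("pics/top0.png")
pp=[plane(T,B(*p),(0,0,.08))[:2] for p in((662,150),(565,53),(640,88),(478,115),(642,212),(510,72))]
P=np.array(pp);q=np.linalg.lstsq(np.c_[2*P,np.ones(len(P))],(P**2).sum(1),rcond=None)[0];print("platter",q[:2],np.sqrt(q[2]+q[:2]@q[:2]))
# pin head
for c,nm,z in((T,"top0",.1),(S,"scene0",.1)):
    h=cv2.cvtColor(cv2.imread(f"pics/{nm}.png"),cv2.COLOR_BGR2HSV);x,y=(339,253) if nm=="top0" else (346,170)
    k=(((h[...,0]<8)|(h[...,0]>172))&(h[...,1]>120)&(h[...,2]>60));ys,xs=np.nonzero(k);g=(abs(xs-x)<9)&(abs(ys-y)<9)
    print("pin px",g.sum(),xs[g].mean(),ys[g].mean(),xs[g].min(),xs[g].max(),ys[g].min(),ys[g].max(),plane(c,(xs[g].mean(),ys[g].mean()),(0,0,.069)).round(4))
E
```

```text
collar mouths [0.5798 0.2786 0.0988] 0.0020267373558633117 [0.552  0.1418 0.099 ] 0.0006491010684092383
rack yaw -11.490716633805434 0.1396452853348165
reel origin [0.6082 0.2728 0.0486] n [-0.49   0.1    0.866]
hole r 0.045 ang mod90 4.0
hole r 0.0423 ang mod90 1.8999999999999986
hole r 0.0419 ang mod90 -8.099999999999994
hole r 0.0499 ang mod90 -3.1999999999999886
hole S r 0.0423 ang mod90 -1.7999999999999972
hole S r 0.0449 ang mod90 -1.1999999999999886
hole S r 0.0429 ang mod90 -0.6000000000000014
tip [ 0.5827 -0.2021  0.13  ] [ 0.5831 -0.2063  0.13  ]
lock [ 0.6235 -0.1898  0.08  ] [ 0.6263 -0.1914  0.08  ]
mark [ 0.6455 -0.1838  0.08  ] [ 0.6486 -0.1867  0.08  ]
corners [[0.6896, -0.1708, 0.048], [0.6092, -0.3127, 0.048], [0.4674, -0.2281, 0.048], [0.5467, -0.0876, 0.048]] [ 0.5782 -0.1998  0.048 ]
0.1631 60.5
0.1651 59.2
0.1613 60.5
0.1653 59.8
platter [ 0.57933269 -0.20267981] 0.07554949867985902
pin px 41 338.7560975609756 253.0 336 342 250 256 [0.4317 0.0235 0.069 ]
pin px 57 345.5438596491228 171.42105263157896 343 348 167 176 [0.4356 0.0223 0.069 ]
```

```bash
cat > g.py <<'E'
# targets
from h import *
yaw=np.radians(-11.5)
ex=np.array([np.cos(yaw),np.sin(yaw),0]);ey=np.array([-np.sin(yaw),np.cos(yaw),0]);n=np.array([0,0,np.cos(np.pi/6)])-.5*ex
O=np.array([.6082,.2728,.0486]);Rg=np.c_[np.cross(ey,-n),ey,-n]
seat=np.array([.581,-.203,.08]);lock=np.array([.6233,-.1917,.08]);pin=np.array([.4337,.0229])
def down(deg):  # tool down, its y axis at deg+90
    y=np.radians(deg);a=np.array([-np.cos(y),-np.sin(y),0]);b=np.array([-np.sin(y),np.cos(y),0]);return np.c_[a,b,[0,0,-1]]
def go(pos,R):
    from bench import r
    need(r.read_state(),pos,R)
E
python3 -m crank '[{"dz":-1,"claw":-1},{"dz":-1},{"dz":-1},{"dx":-1,"dy":-0.4},{"dx":-1,"dy":-0.4},{"dx":-1,"dy":-0.4},{"dx":-1,"dy":-0.4},{"dx":-1,"dy":-0.4}]' 40
python3 -c "from g import *;go(O+.145*n,Rg)"
python3 -m crank '[{"dx":-1,"dy":-0.4},{"dx":-1,"dy":-0.4},{"dx":-1,"dy":-0.4},{"dx":-1,"dy":-0.4},{"ay":-1},{"ay":-1},{"ay":-1},{"ay":-1}]'
python3 -c "from g import *;go(O+.145*n,Rg)"
```

```text
now 0.1 [0.2017 0.5912 0.2328] d [-13.85  -5.98   1.96] a [-0.33 -4.99 -1.19] F [-0.3 -0.1  0.3] w 0.0868
now 0.1 [0.2017 0.5912 0.2328] d [-13.85  -5.98   1.96] a [-0.33 -4.99 -1.19] F [-0.3 -0.1  0.3] w 0.0868invalid input at $[0]: expected keys claw, dx, dy, dz, ax, ay, az
invalid input at $[0]: expected keys claw, dx, dy, dz, ax, ay, az
```

```bash
python3 -m crank '[{"claw":-1,"dx":0,"dy":0,"dz":-1,"ax":0,"ay":0,"az":0},{"claw":-1,"dx":0,"dy":0,"dz":-1,"ax":0,"ay":0,"az":0},{"claw":-1,"dx":0,"dy":0,"dz":-1,"ax":0,"ay":0,"az":0},{"claw":-1,"dx":-1,"dy":-0.4,"dz":0,"ax":0,"ay":0,"az":0},{"claw":-1,"dx":-1,"dy":-0.4,"dz":0,"ax":0,"ay":0,"az":0},{"claw":-1,"dx":-1,"dy":-0.4,"dz":0,"ax":0,"ay":0,"az":0},{"claw":-1,"dx":-1,"dy":-0.4,"dz":0,"ax":0,"ay":0,"az":0},{"claw":-1,"dx":-1,"dy":-0.4,"dz":0,"ax":0,"ay":0,"az":0}]' 40
python3 -c "from g import *;go(O+.145*n,Rg)"
python3 -m crank '[{"claw":-1,"dx":-1,"dy":-0.4,"dz":0,"ax":0,"ay":0,"az":0},{"claw":-1,"dx":-1,"dy":-0.4,"dz":0,"ax":0,"ay":0,"az":0},{"claw":-1,"dx":-1,"dy":-0.4,"dz":0,"ax":0,"ay":0,"az":0},{"claw":-1,"dx":-1,"dy":-0.4,"dz":0,"ax":0,"ay":0,"az":0},{"claw":-1,"dx":0,"dy":0,"dz":0,"ax":0,"ay":-1,"az":0},{"claw":-1,"dx":0,"dy":0,"dz":0,"ax":0,"ay":-1,"az":0},{"claw":-1,"dx":0,"dy":0,"dz":0,"ax":0,"ay":-1,"az":0},{"claw":-1,"dx":0,"dy":0,"dz":0,"ax":0,"ay":-1,"az":0}]'
python3 -c "from g import *;go(O+.145*n,Rg)"
```

```text
time: 0.77
ee_pos: [0.3253, 0.485, 0.3232]
eef_rot: [0.164, 0.987, -0.0, -0.0]
ft_force: [0.8, 0.6, 0.3]
width: 0.0868
grip_force: 0.0
now 0.7667 [0.3253 0.485  0.3232] d [-8.81 -3.96  4.97] a [-0.32 -4.99 -1.19] F [0.8 0.6 0.3] w 0.0868
time: 1.43
ee_pos: [0.4227, 0.4023, 0.3242]
eef_rot: [0.16, 0.964, -0.033, 0.208]
ft_force: [0.1, -0.2, 0.1]
width: 0.0868
grip_force: 0.0
now 1.4333 [0.4227 0.4023 0.3242] d [-2.36 -2.41  6.55] a [-0.54 -0.95 -1.1 ] F [ 0.1 -0.2  0.1] w 0.0868
```

```bash
python3 -m crank '[{"claw":-1,"dx":-0.8,"dy":-0.8,"dz":0.9,"ax":-0.25,"ay":-0.45,"az":-0.5},{"claw":-1,"dx":-0.8,"dy":-0.8,"dz":0.9,"ax":-0.25,"ay":-0.45,"az":-0.5},{"claw":-1,"dx":-0.7,"dy":-0.7,"dz":0.9,"ax":0,"ay":0,"az":0},{"claw":-1,"dx":0,"dy":0,"dz":1,"ax":0,"ay":0,"az":0},{"claw":-1,"dx":0,"dy":0,"dz":1,"ax":0,"ay":0,"az":0},{"claw":-1,"dx":0,"dy":0,"dz":0.8,"ax":0,"ay":0,"az":0},{"claw":-1,"dx":0,"dy":0,"dz":0,"ax":0,"ay":0,"az":0}]'
python3 -c "from g import *;go(O+.145*n,Rg)"
```

```text
time: 2.02
ee_pos: [0.5366, 0.3002, 0.2051]
eef_rot: [0.103, 0.962, -0.03, 0.25]
ft_force: [-0.7, -1.1, -0.8]
width: 0.0871
grip_force: 0.0
now 2.0167 [0.5366 0.3002 0.2051] d [ 0.41 -0.41  0.96] a [-0.12 -0.13 -0.09] F [-0.7 -1.1 -0.8] w 0.0871
```

```bash
python3 -m crank '[{"claw":-1,"dx":0.4,"dy":-0.4,"dz":0.5,"ax":-0.12,"ay":-0.13,"az":-0.09},{"claw":-1,"dx":0,"dy":0,"dz":0.5,"ax":0,"ay":0,"az":0},{"claw":-1,"dx":0,"dy":0,"dz":0,"ax":0,"ay":0,"az":0},{"claw":-1,"dx":0,"dy":0,"dz":0,"ax":0,"ay":0,"az":0}]'
python3 - <<'E'
from g import *
from bench import r
go(O+.045*n,Rg)
a=r.camera("scene")["color"];b=r.camera("top")["color"]
m=np.hstack([cv2.resize(a[150:300,280:430],(400,400)),cv2.resize(b[120:270,190:340],(400,400))]);cv2.imwrite("pics/pre.png",m[...,::-1])
E
```

```text
time: 2.35
ee_pos: [0.5382, 0.2913, 0.1788]
eef_rot: [0.096, 0.961, -0.023, 0.259]
ft_force: [-0.3, -0.2, 1.2]
width: 0.0868
grip_force: 0.0
now 2.35 [0.5382 0.2913 0.1788] d [ 0.1  -0.16  3.46] a [0.06 0.03 0.  ] F [-0.3 -0.2  1.2] w 0.0868
```

View pics/pre.png

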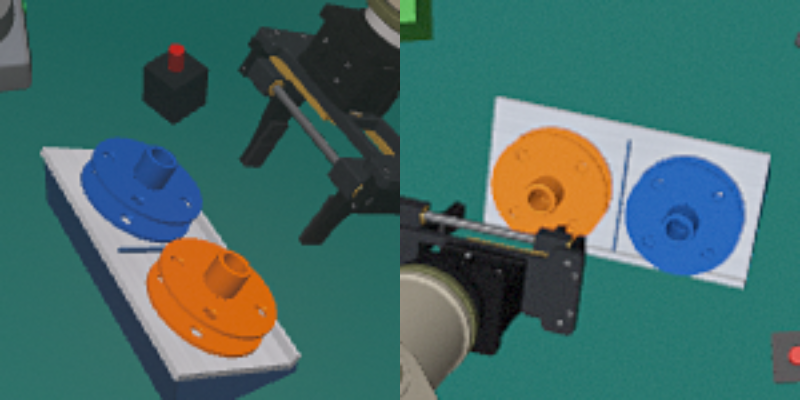

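The gripper points down the reel's axis. Its fingers straddle the collar, seen in the left half at (228,272), and the blue reel is clear.

```bash
python3 -m crank '[{"claw":-1,"dx":0.1,"dy":-0.16,"dz":0.5,"ax":0.06,"ay":0.03,"az":0},{"claw":-1,"dx":0,"dy":0,"dz":0.8,"ax":0,"ay":0,"az":0},{"claw":-1,"dx":0,"dy":0,"dz":0.8,"ax":0,"ay":0,"az":0},{"claw":-1,"dx":0,"dy":0,"dz":0.5,"ax":0,"ay":0,"az":0},{"claw":-1,"dx":0,"dy":0,"dz":0,"ax":0,"ay":0,"az":0},{"claw":-1,"dx":0,"dy":0,"dz":0,"ax":0,"ay":0,"az":0}]'
python3 -c "from g import *;go(O+.045*n,Rg)"
```

```text
time: 2.95
ee_pos: [0.5734, 0.2796, 0.1097]
eef_rot: [0.097, 0.961, -0.026, 0.258]
ft_force: [-0.1, -0.4, 1.0]
width: 0.0872
grip_force: 0.0
now 2.95 [0.5734 0.2796 0.1097] d [-0.01  0.01  0.86] a [ 0.01  0.   -0.  ] F [-0.1 -0.4  1. ] w 0.0872
```

```bash
python3 -m crank '[{"claw":-1,"dx":0,"dy":0,"dz":0.4,"ax":0,"ay":0,"az":0},{"claw":-1,"dx":0,"dy":0,"dz":0.45,"ax":0,"ay":0,"az":0},{"claw":-1,"dx":0,"dy":0,"dz":0,"ax":0,"ay":0,"az":0},{"claw":-1,"dx":0,"dy":0,"dz":0,"ax":0,"ay":0,"az":0}]'
python3 -m crank '[{"claw":1,"dx":0,"dy":0,"dz":0,"ax":0,"ay":0,"az":0},{"claw":1,"dx":0,"dy":0,"dz":0,"ax":0,"ay":0,"az":0},{"claw":1,"dx":0,"dy":0,"dz":0,"ax":0,"ay":0,"az":0},{"claw":1,"dx":0,"dy":0,"dz":0,"ax":0,"ay":0,"az":0},{"claw":1,"dx":0,"dy":0,"dz":0,"ax":0,"ay":0,"az":0},{"claw":1,"dx":0,"dy":0,"dz":0,"ax":0,"ay":0,"az":0},{"claw":1,"dx":0,"dy":0,"dz":0,"ax":0,"ay":0,"az":0},{"claw":1,"dx":0,"dy":0,"dz":0,"ax":0,"ay":0,"az":0}]' 15
python3 -c "from g import *;go(O+.045*n,Rg)"
```

```text
time: 3.28
ee_pos: [0.5858, 0.2768, 0.0872]
eef_rot: [0.097, 0.961, -0.026, 0.258]
ft_force: [-0.7, 0.5, -0.8]
width: 0.087
grip_force: 0.0
time: 3.95
ee_pos: [0.5858, 0.2766, 0.087]
eef_rot: [0.097, 0.961, -0.026, 0.258]
ft_force: [-0.1, 0.6, 0.3]
width: 0.0415
grip_force: 0.0
now 3.95 [0.5858 0.2766 0.087 ] d [-0.02  0.03 -0.01] a [ 0.01  0.   -0.  ] F [-0.1  0.6  0.3] w 0.0415
```

```bash
python3 -m crank '[{"claw":1,"dx":0,"dy":0,"dz":0,"ax":0,"ay":0,"az":0},{"claw":1,"dx":0,"dy":0,"dz":0,"ax":0,"ay":0,"az":0},{"claw":1,"dx":0,"dy":0,"dz":0,"ax":0,"ay":0,"az":0},{"claw":1,"dx":0,"dy":0,"dz":0,"ax":0,"ay":0,"az":0}]'
python3 -m crank '[{"claw":1,"dx":0,"dy":0,"dz":0,"ax":0,"ay":0,"az":0},{"claw":1,"dx":0,"dy":0,"dz":0,"ax":0,"ay":0,"az":0},{"claw":1,"dx":0,"dy":0,"dz":0,"ax":0,"ay":0,"az":0}]' 45
```

```text
time: 4.28
ee_pos: [0.5856, 0.277, 0.0869]
eef_rot: [0.097, 0.961, -0.025, 0.258]
ft_force: [0.2, 2.2, 0.2]
width: 0.0325
grip_force: 15.0
time: 4.53
ee_pos: [0.5857, 0.2769, 0.0869]
eef_rot: [0.097, 0.961, -0.025, 0.258]
ft_force: [-1.7, 1.6, 0.5]
width: 0.0321
grip_force: 45.0
```

```bash
python3 -m crank '[{"claw":1,"dx":0,"dy":0,"dz":-0.3,"ax":0,"ay":0,"az":0},{"claw":1,"dx":0,"dy":0,"dz":-0.5,"ax":0,"ay":0,"az":0},{"claw":1,"dx":0,"dy":0,"dz":-0.5,"ax":0,"ay":0,"az":0},{"claw":1,"dx":0,"dy":0,"dz":-0.7,"ax":0,"ay":0,"az":0},{"claw":1,"dx":0,"dy":0,"dz":-0.7,"ax":0,"ay":0,"az":0},{"claw":1,"dx":0,"dy":0,"dz":-0.7,"ax":0,"ay":0,"az":0},{"claw":1,"dx":0,"dy":0,"dz":-0.6,"ax":0,"ay":0,"az":0},{"claw":1,"dx":0,"dy":0,"dz":0,"ax":0,"ay":0,"az":0}]'
python3 -m crank '[{"claw":1,"dx":0,"dy":0,"dz":-0.7,"ax":0,"ay":0.4,"az":0},{"claw":1,"dx":0,"dy":0,"dz":-0.7,"ax":0,"ay":0.7,"az":0},{"claw":1,"dx":0,"dy":0,"dz":-0.7,"ax":0,"ay":0.7,"az":0},{"claw":1,"dx":0,"dy":0,"dz":-0.5,"ax":0,"ay":0.7,"az":0},{"claw":1,"dx":0,"dy":0,"dz":0,"ax":0,"ay":0.7,"az":0},{"claw":1,"dx":0,"dy":0,"dz":0,"ax":0,"ay":0.7,"az":0},{"claw":1,"dx":0,"dy":0,"dz":0,"ax":0,"ay":0.7,"az":0},{"claw":1,"dx":0,"dy":0,"dz":0,"ax":0,"ay":0.3,"az":0}]'
python3 - <<'E'
from g import *
from bench import r
go(seat+[0,0,.045+.12],down(-29))
a=r.camera("scene")["color"];b=r.camera("top")["color"]
m=np.hstack([cv2.resize(a[80:280,240:440],(400,400)),cv2.resize(b[60:260,150:350],(400,400))]);cv2.imwrite("pics/lift.png",m[...,::-1])
E
```

```text
time: 5.2
ee_pos: [0.5265, 0.2897, 0.1944]
eef_rot: [0.097, 0.961, -0.024, 0.259]
ft_force: [0.1, 1.3, -3.0]
width: 0.0318
grip_force: 45.0
time: 5.87
ee_pos: [0.4954, 0.2934, 0.2603]
eef_rot: [0.102, 0.995, -0.001, 0.003]
ft_force: [0.3, -0.6, -3.5]
width: 0.0321
grip_force: 45.0
now 5.8667 [0.4954 0.2934 0.2603] d [ -6.13 -15.63   0.56] a [0.   0.06 2.89] F [ 0.3 -0.6 -3.5] w 0.0321
```

View pics/lift.png

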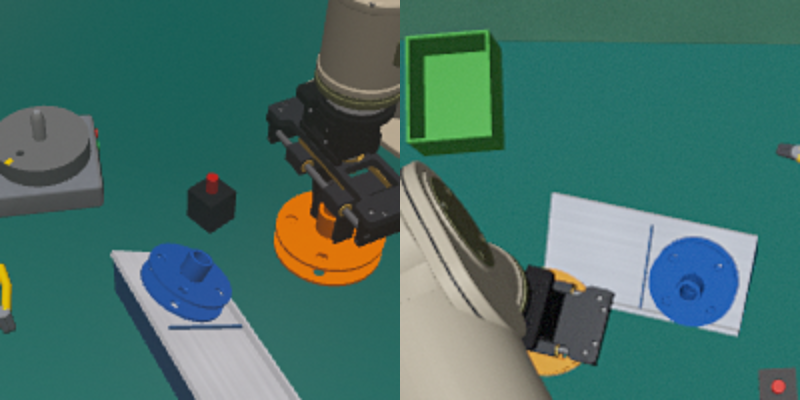

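The orange reel is held level and the blue one hasn't moved. Now I'll carry it to the winder.

```bash
python3 -m crank '[{"claw":1,"dx":-0.2,"dy":-0.5,"dz":0,"ax":0,"ay":0.06,"az":0},{"claw":1,"dx":-0.37,"dy":-0.95,"dz":0,"ax":0,"ay":0,"az":0},{"claw":1,"dx":-0.37,"dy":-0.95,"dz":0,"ax":0,"ay":0,"az":0},{"claw":1,"dx":-0.37,"dy":-0.95,"dz":0,"ax":0,"ay":0,"az":0},{"claw":1,"dx":-0.37,"dy":-0.95,"dz":0,"ax":0,"ay":0,"az":0},{"claw":1,"dx":-0.37,"dy":-0.95,"dz":0,"ax":0,"ay":0,"az":0},{"claw":1,"dx":-0.37,"dy":-0.95,"dz":0,"ax":0,"ay":0,"az":0},{"claw":1,"dx":-0.37,"dy":-0.95,"dz":0,"ax":0,"ay":0,"az":0}]'
python3 -m crank '[{"claw":1,"dx":-0.37,"dy":-0.95,"dz":0,"ax":0,"ay":0,"az":0},{"claw":1,"dx":-0.37,"dy":-0.95,"dz":0,"ax":0,"ay":0,"az":0},{"claw":1,"dx":-0.37,"dy":-0.95,"dz":0,"ax":0,"ay":0,"az":0},{"claw":1,"dx":-0.37,"dy":-0.95,"dz":0,"ax":0,"ay":0,"az":0},{"claw":1,"dx":-0.37,"dy":-0.95,"dz":0,"ax":0,"ay":0,"az":0},{"claw":1,"dx":-0.37,"dy":-0.95,"dz":0,"ax":0,"ay":0,"az":0},{"claw":1,"dx":-0.3,"dy":-0.8,"dz":0,"ax":0,"ay":0,"az":0},{"claw":1,"dx":-0.2,"dy":-0.5,"dz":0,"ax":0,"ay":0,"az":0}]'
python3 -m crank '[{"claw":1,"dx":0,"dy":0,"dz":0,"ax":0,"ay":0,"az":0.9},{"claw":1,"dx":0,"dy":0,"dz":0,"ax":0,"ay":0,"az":0.9},{"claw":1,"dx":0,"dy":0,"dz":0,"ax":0,"ay":0,"az":0.9},{"claw":1,"dx":0,"dy":0,"dz":0,"ax":0,"ay":0,"az":0.2},{"claw":1,"dx":0,"dy":0,"dz":0,"ax":0,"ay":0,"az":0}]'
python3 -c "from g import *;go(seat+[0,0,.165],down(-29))"
```

```text
time: 6.63
ee_pos: [0.5331, 0.0666, 0.2609]
eef_rot: [0.1, 0.995, -0.0, 0.003]
ft_force: [0.4, 0.4, -2.3]
width: 0.032
grip_force: 45.0
time: 7.3
ee_pos: [0.5708, -0.1573, 0.2611]
eef_rot: [0.102, 0.995, -0.001, 0.002]
ft_force: [-0.9, 0.2, -2.2]
width: 0.0321
grip_force: 45.0
time: 7.72
ee_pos: [0.5713, -0.1535, 0.2611]
eef_rot: [0.249, 0.969, 0.0, 0.002]
ft_force: [0.5, -0.4, -2.3]
width: 0.0325
grip_force: 45.0
now 7.7167 [ 0.5713 -0.1535  0.2611] d [-1.08 -1.29  0.54] a [0.01 0.04 0.03] F [ 0.5 -0.4 -2.3] w 0.0325
```

```bash
python3 -m crank '[{"claw":1,"dx":-0.54,"dy":-0.64,"dz":0,"ax":0,"ay":0.04,"az":0.03},{"claw":1,"dx":-0.54,"dy":-0.65,"dz":0.2,"ax":0,"ay":0,"az":0},{"claw":1,"dx":0,"dy":0,"dz":0.3,"ax":0,"ay":0,"az":0},{"claw":1,"dx":0,"dy":0,"dz":0,"ax":0,"ay":0,"az":0},{"claw":1,"dx":0,"dy":0,"dz":0,"ax":0,"ay":0,"az":0}]'
python3 - <<'E'
from g import *
from bench import r
go(seat+[0,0,.165],down(-29))
S=r.camera("scene");T=r.camera("top");a=S["color"];b=T["color"];np.savez("pics/hs.npz",**S);np.savez("pics/ht.npz",**T)
m=np.hstack([cv2.resize(a[75:195,200:320],(400,400),interpolation=2),cv2.resize(b[140:260,365:485],(400,400),interpolation=2)]);cv2.imwrite("pics/hover.png",m[...,::-1])
for c in(S,T):
    k=cv2.inRange(cv2.cvtColor(c["color"],cv2.COLOR_RGB2HSV),(5,150,60),(18,255,255))
    N,l,st,cc=cv2.connectedComponentsWithStats(k);i=1+st[1:,4].argmax();print(st[i],cc[i])
E
```

```text
time: 8.13
ee_pos: [0.5809, -0.2027, 0.246]
eef_rot: [0.25, 0.968, 0.001, -0.001]
ft_force: [0.4, 0.6, -2.7]
width: 0.0325
grip_force: 45.0
now 8.1333 [ 0.5809 -0.2027  0.246 ] d [-0.01 -0.01  0.03] a [ 0.01 -0.01  0.01] F [ 0.4  0.6 -2.7] w 0.0325
[233  96  44  32 927] [255.37540453 113.68608414]
[425 185  28  28 104] [442.55769231 196.41346154]
```

View pics/hover.png

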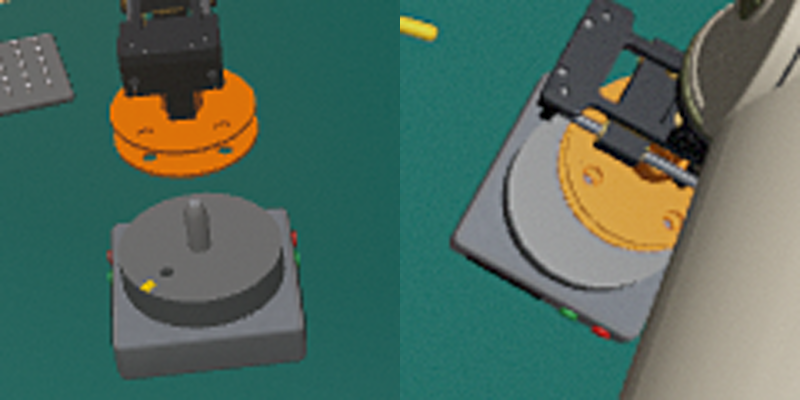

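```bash
cat > holes.py <<'E'
from g import *
def pair(c,p,q,z):
    a,b=plane(c,p,(0,0,z)),plane(c,q,(0,0,z));v=(b-a)[:2];print("holes",a.round(4),b.round(4),"dist",np.linalg.norm(v).round(4),"edge ang mod90",(np.degrees(np.arctan2(v[1],v[0]))%90).round(1),
      "centre",[((a+b)[:2]/2+s*np.array([-v[1],v[0]])/2).round(4).tolist() for s in(1,-1)])
E
python3 - <<'E'
from holes import *
S=np.load("pics/hs.npz");T=np.load("pics/ht.npz")
s=lambda X,Y:(200+X*.3-.35,75+Y*.3-.35)
t=lambda X,Y:(365+(X-400)*.3-.35,140+Y*.3-.35)
pair(S,s(145,131),s(222,126),.229);pair(T,t(593,175),t(673,221),.229)
th=np.linspace(0,6.28,200)
P=np.concatenate([np.c_[.06*np.cos(th)+.581,.06*np.sin(th)-.203,0*th+z] for z in(.201,.229)])
p=(S["R"]@P.T).T+S["t"];p=(S["mtx"]@p.T).T;p=p[:,:2]/p[:,2:];print("pred",p.min(0),p.max(0))
# platter re-measure: spindle tip & lock hole
print(plane(S,s(196,200),(0,0,.13)),plane(S,s(167,272),(0,0,.08)),plane(S,s(149,287),(0,0,.08)))
for z in(.08,):
  a=plane(S,s(120,245),(0,0,z));b=plane(S,s(283,240),(0,0,z));print("platter sides mid",(a+b)/2,np.linalg.norm(a-b))
E
```

```text
holes [ 0.6227 -0.1954  0.229 ] [ 0.5695 -0.1628  0.229 ] dist 0.0624 edge ang mod90 58.5 centre [[0.5798, -0.2057], [0.6124, -0.1525]]
holes [ 0.5678 -0.1613  0.229 ] [ 0.537  -0.2148  0.229 ] dist 0.0617 edge ang mod90 60.1 centre [[0.5791, -0.2035], [0.5256, -0.1727]]
pred [232.94658463  94.36256256] [277.48277866 128.76253668]
[ 0.58126877 -0.20454443  0.13      ] [ 0.62632187 -0.19052237  0.08      ] [ 0.64886958 -0.18334881  0.08      ]
platter sides mid [ 0.58117427 -0.20550595  0.08      ] 0.14670616024138036
```

The held reel's centre is within about 1.5 mm of the spindle axis and its yaw within 1°. I'll lower it in stages and watch the force.

```bash
python3 -m crank '[{"claw":1,"dx":-0.03,"dy":0.03,"dz":0.5,"ax":0,"ay":0,"az":0},{"claw":1,"dx":0,"dy":0,"dz":0.5,"ax":0,"ay":0,"az":0},{"claw":1,"dx":0,"dy":0,"dz":0.5,"ax":0,"ay":0,"az":0},{"claw":1,"dx":0,"dy":0,"dz":0.4,"ax":0,"ay":0,"az":0},{"claw":1,"dx":0,"dy":0,"dz":0.2,"ax":0,"ay":0,"az":0},{"claw":1,"dx":0,"dy":0,"dz":0.2,"ax":0,"ay":0,"az":0},{"claw":1,"dx":0,"dy":0,"dz":0.2,"ax":0,"ay":0,"az":0},{"claw":1,"dx":0,"dy":0,"dz":0,"ax":0,"ay":0,"az":0}]'
python3 -c "from g import *;go(seat+[0,0,.045],down(-29))"
python3 -m crank '[{"claw":1,"dx":0,"dy":0,"dz":0.15,"ax":0,"ay":0,"az":0},{"claw":1,"dx":0,"dy":0,"dz":0.15,"ax":0,"ay":0,"az":0},{"claw":1,"dx":0,"dy":0,"dz":0,"ax":0,"ay":0,"az":0}]'
```

```text
time: 8.9
ee_pos: [0.5822, -0.2026, 0.1708]
eef_rot: [0.251, 0.968, 0.001, -0.0]
ft_force: [0.1, 0.5, -3.1]
width: 0.0323
grip_force: 45.0
now 8.9 [ 0.5822 -0.2026  0.1708] d [ 0.03 -0.03  1.53] a [ 0.02 -0.01 -0.01] F [ 0.1  0.5 -3.1] w 0.0323
time: 9.15
ee_pos: [0.5822, -0.2027, 0.1619]
eef_rot: [0.251, 0.968, 0.001, -0.0]
ft_force: [0.0, 0.0, -3.7]
width: 0.0322
grip_force: 45.0
```

```bash
python3 -m crank '[{"claw":1,"dx":0,"dy":0,"dz":0.15,"ax":0,"ay":0,"az":0},{"claw":1,"dx":0,"dy":0,"dz":0.2,"ax":0,"ay":0,"az":0},{"claw":1,"dx":0,"dy":0,"dz":0.2,"ax":0,"ay":0,"az":0},{"claw":1,"dx":0,"dy":0,"dz":0,"ax":0,"ay":0,"az":0}]'
python3 -m crank '[{"claw":1,"dx":0,"dy":0,"dz":0.2,"ax":0,"ay":0,"az":0},{"claw":1,"dx":0,"dy":0,"dz":0.2,"ax":0,"ay":0,"az":0},{"claw":1,"dx":0,"dy":0,"dz":0.1,"ax":0,"ay":0,"az":0},{"claw":1,"dx":0,"dy":0,"dz":0,"ax":0,"ay":0,"az":0}]'
python3 -c "from g import *;go(seat+[0,0,.045],down(-29))"
```

```text
time: 9.48
ee_pos: [0.5818, -0.2024, 0.1445]
eef_rot: [0.251, 0.968, 0.001, -0.001]
ft_force: [-0.1, 0.8, -2.6]
width: 0.0321
grip_force: 45.0
time: 9.82
ee_pos: [0.582, -0.2025, 0.1301]
eef_rot: [0.251, 0.968, 0.001, -0.001]
ft_force: [0.5, -0.4, -2.9]
width: 0.0322
grip_force: 45.0
now 9.8167 [ 0.582  -0.2025  0.1301] d [ 0.02 -0.03  0.17] a [ 0.01 -0.02 -0.01] F [ 0.5 -0.4 -2.9] w 0.0322
```

```bash
python3 -m crank '[{"claw":1,"dx":0,"dy":0,"dz":0.1,"ax":0,"ay":0,"az":0},{"claw":1,"dx":0,"dy":0,"dz":0,"ax":0,"ay":0,"az":0}]'
python3 -m crank '[{"claw":1,"dx":0,"dy":0,"dz":0.05,"ax":0,"ay":0,"az":0},{"claw":1,"dx":0,"dy":0,"dz":0,"ax":0,"ay":0,"az":0}]'
python3 -m crank '[{"claw":1,"dx":0,"dy":0,"dz":0.05,"ax":0,"ay":0,"az":0},{"claw":1,"dx":0,"dy":0,"dz":0,"ax":0,"ay":0,"az":0}]'|grep -E "pos|force"
```

```text
time: 9.98
ee_pos: [0.5824, -0.2027, 0.1277]
eef_rot: [0.251, 0.968, 0.001, -0.0]
ft_force: [-0.3, -0.3, -3.7]
width: 0.032
grip_force: 45.0
time: 10.15
ee_pos: [0.5825, -0.2028, 0.1265]
eef_rot: [0.251, 0.968, 0.001, 0.0]
ft_force: [1.2, -0.3, -2.7]
width: 0.0319
grip_force: 45.0
ee_pos: [0.5824, -0.2027, 0.1249]
ft_force: [-0.2, 0.6, -2.9]
grip_force: 45.0
```

```bash
python3 -m crank '[{"claw":1,"dx":0,"dy":0,"dz":0.03,"ax":0,"ay":0,"az":0},{"claw":1,"dx":0,"dy":0,"dz":0,"ax":0,"ay":0,"az":0},{"claw":1,"dx":0,"dy":0,"dz":0,"ax":0,"ay":0,"az":0}]'|grep -E "pos|force"
python3 -m crank '[{"claw":1,"dx":0,"dy":0,"dz":0.03,"ax":0,"ay":0,"az":0},{"claw":1,"dx":0,"dy":0,"dz":0,"ax":0,"ay":0,"az":0},{"claw":1,"dx":0,"dy":0,"dz":0,"ax":0,"ay":0,"az":0}]'|grep -E "pos|force"
python3 -m crank '[{"claw":1,"dx":0,"dy":0,"dz":0.03,"ax":0,"ay":0,"az":0},{"claw":1,"dx":0,"dy":0,"dz":0,"ax":0,"ay":0,"az":0},{"claw":1,"dx":0,"dy":0,"dz":0,"ax":0,"ay":0,"az":0}]'|grep -E "pos|force"
```

```text
ee_pos: [0.5825, -0.2028, 0.1242]
ft_force: [0.1, -0.8, -3.1]
grip_force: 45.0
ee_pos: [0.5825, -0.2027, 0.1232]
ft_force: [0.7, -0.2, -2.9]
grip_force: 45.0
ee_pos: [0.5827, -0.2028, 0.1227]
ft_force: [-0.6, 0.0, 2.4]
grip_force: 45.0
```

The force has stepped up by about 5 N, so the reel is touching the platter. I'll check the hole alignment before letting go.

```bash
python3 -m crank '[{"claw":1,"dx":0,"dy":0,"dz":0.03,"ax":0,"ay":0,"az":0},{"claw":1,"dx":0,"dy":0,"dz":0,"ax":0,"ay":0,"az":0},{"claw":1,"dx":0,"dy":0,"dz":0,"ax":0,"ay":0,"az":0}]'|grep -E "pos|force"
python3 - <<'E'
from g import *
from bench import r
S=r.camera("scene");T=r.camera("top");a=S["color"];b=T["color"];np.savez("pics/ss.npz",**S);np.savez("pics/st.npz",**T)
m=np.hstack([cv2.resize(a[110:200,215:305],(400,400),interpolation=2),cv2.resize(b[150:250,375:475],(400,400),interpolation=2)]);cv2.imwrite("pics/seat.png",m[...,::-1])
E
```

```text
ee_pos: [0.5827, -0.2028, 0.1226]
ft_force: [-3.8, 3.4, 11.1]
grip_force: 45.0
```

View pics/seat.png

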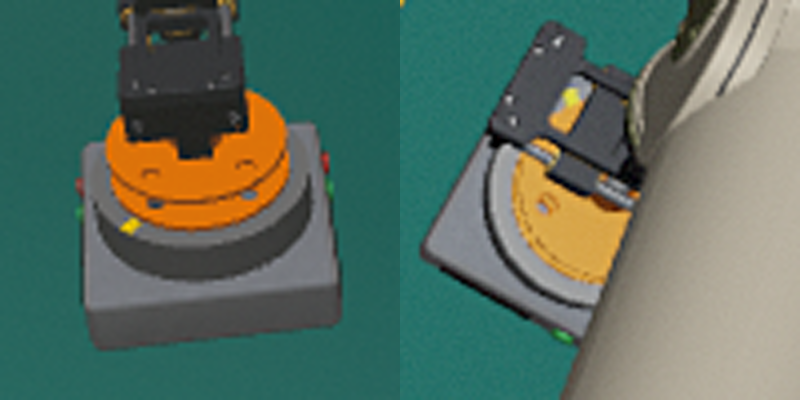

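The reel is on the platter. Upper-flange holes show at (149,174) and (245,163) in the left half, and the yellow mark at (131,226). Next I'll compute the yaw.

Run:
```python
from holes import *
S=np.load("pics/ss.npz");T=np.load("pics/st.npz")
s=lambda X,Y:(215+X*.225-.4,110+Y*.225-.4)
t=lambda X,Y:(375+(X-400)*.25-.4,150+Y*.25-.4)
pair(S,s(149,174),s(246,163),.108)
print("markS",plane(S,s(131,226),(0,0,.08)),"holeT",plane(T,t(545,205),(0,0,.108)),"markT",plane(T,t(571,97),(0,0,.08)))
```

```text
holes [ 0.6265 -0.1926  0.108 ] [ 0.5704 -0.1631  0.108 ] dist 0.0634 edge ang mod90 62.3 centre [[0.5837, -0.2059], [0.6132, -0.1498]]
markS [ 0.64885278 -0.18495333  0.08      ] holeT [ 0.5678874  -0.15927934  0.108     ] markT [ 0.64635649 -0.18329579  0.08      ]
```

```bash
python3 -m crank '[{"claw":1,"dx":0,"dy":0,"dz":-0.04,"ax":0,"ay":0,"az":0},{"claw":-1,"dx":0,"dy":0,"dz":0,"ax":0,"ay":0,"az":0},{"claw":-1,"dx":0,"dy":0,"dz":0,"ax":0,"ay":0,"az":0},{"claw":-1,"dx":0,"dy":0,"dz":0,"ax":0,"ay":0,"az":0},{"claw":-1,"dx":0,"dy":0,"dz":0,"ax":0,"ay":0,"az":0},{"claw":-1,"dx":0,"dy":0,"dz":0,"ax":0,"ay":0,"az":0},{"claw":-1,"dx":0,"dy":0,"dz":0,"ax":0,"ay":0,"az":0},{"claw":-1,"dx":0,"dy":0,"dz":0,"ax":0,"ay":0,"az":0}]' 15
python3 -m crank '[{"claw":-1,"dx":0,"dy":0,"dz":-0.3,"ax":0,"ay":0,"az":0},{"claw":-1,"dx":0,"dy":0,"dz":-0.8,"ax":0,"ay":0,"az":0},{"claw":-1,"dx":0,"dy":0,"dz":-1,"ax":0,"ay":0,"az":0},{"claw":-1,"dx":0,"dy":0,"dz":-1,"ax":0,"ay":0,"az":0},{"claw":-1,"dx":0,"dy":0,"dz":-1,"ax":0,"ay":0,"az":0},{"claw":-1,"dx":0,"dy":0,"dz":0,"ax":0,"ay":0,"az":0}]'
python3 -c "from g import *;go([*pin,.2],down(-29))"
```

```text
time: 12.08
ee_pos: [0.5825, -0.2028, 0.1227]
eef_rot: [0.251, 0.968, 0.001, 0.0]
ft_force: [0.4, -0.9, 0.7]
width: 0.071
grip_force: 0.0
time: 12.58
ee_pos: [0.5844, -0.2043, 0.2528]
eef_rot: [0.251, 0.968, 0.001, 0.005]
ft_force: [0.3, -0.5, 0.5]
width: 0.0868
grip_force: 0.0
now 12.5833 [ 0.5844 -0.2043  0.2528] d [8.09 4.17 1.71] a [ 0.04  0.08 -0.02] F [ 0.3 -0.5  0.5] w 0.0868
```

```bash
python3 -m crank '[{"claw":-1,"dx":1,"dy":0.5,"dz":0,"ax":0,"ay":0,"az":0},{"claw":-1,"dx":1,"dy":0.5,"dz":0,"ax":0,"ay":0,"az":0},{"claw":-1,"dx":1,"dy":0.5,"dz":0,"ax":0,"ay":0,"az":0},{"claw":-1,"dx":1,"dy":0.5,"dz":0,"ax":0,"ay":0,"az":0},{"claw":-1,"dx":1,"dy":0.5,"dz":0,"ax":0,"ay":0,"az":0},{"claw":-1,"dx":1,"dy":0.5,"dz":0,"ax":0,"ay":0,"az":0},{"claw":-1,"dx":0.9,"dy":0.5,"dz":0,"ax":0,"ay":0,"az":0},{"claw":-1,"dx":0.9,"dy":0.5,"dz":0,"ax":0.04,"ay":0.08,"az":0}]'
python3 -m crank '[{"claw":-1,"dx":0,"dy":0,"dz":0,"ax":0,"ay":0,"az":-0.9},{"claw":-1,"dx":0,"dy":0,"dz":0,"ax":0,"ay":0,"az":-0.9},{"claw":-1,"dx":0,"dy":0,"dz":0,"ax":0,"ay":0,"az":-0.9},{"claw":-1,"dx":0,"dy":0,"dz":0,"ax":0,"ay":0,"az":-0.9},{"claw":-1,"dx":0,"dy":0,"dz":0,"ax":0,"ay":0,"az":-0.9},{"claw":-1,"dx":0,"dy":0,"dz":0,"ax":0,"ay":0,"az":-0.9},{"claw":-1,"dx":0,"dy":0,"dz":0,"ax":0,"ay":0,"az":-0.9},{"claw":-1,"dx":0,"dy":0,"dz":0,"ax":0,"ay":0,"az":0}]'
python3 - <<'E'
from g import *
from bench import r
go([*pin,.2],down(10));print(r.read_state()["joint_positions"].round(2))
S=r.camera("scene");T=r.camera("top");a=S["color"];b=T["color"];np.savez("pics/rs.npz",**S);np.savez("pics/rt.npz",**T)
c=lambda im,x,y,w=100,h=75:cv2.resize(im[y:y+h,x:x+w],(400,300),interpolation=2)
m=np.vstack([np.hstack([c(a,212,118),c(b,375,160)]),np.hstack([c(a,300,125),c(b,290,210)])]);cv2.imwrite("pics/rel.png",m[...,::-1])
E
```

```text
time: 13.25
ee_pos: [0.4351, 0.0165, 0.2467]
eef_rot: [0.251, 0.968, 0.0, -0.004]
ft_force: [-0.5, 0.1, 0.1]
width: 0.087
grip_force: 0.0
time: 13.92
ee_pos: [0.4363, 0.0154, 0.2464]
eef_rot: [-0.078, 0.997, 0.002, -0.004]
ft_force: [-0.1, -0.1, -0.7]
width: 0.0871
grip_force: 0.0
now 13.9167 [0.4363 0.0154 0.2464] d [0.03 0.26 1.55] a [ 0.04 -0.07 -0.17] F [-0.1 -0.1 -0.7] w 0.0871
[-0.63 -0.13  0.46  1.92  0.05  1.34  1.54]
```

View pics/rel.png

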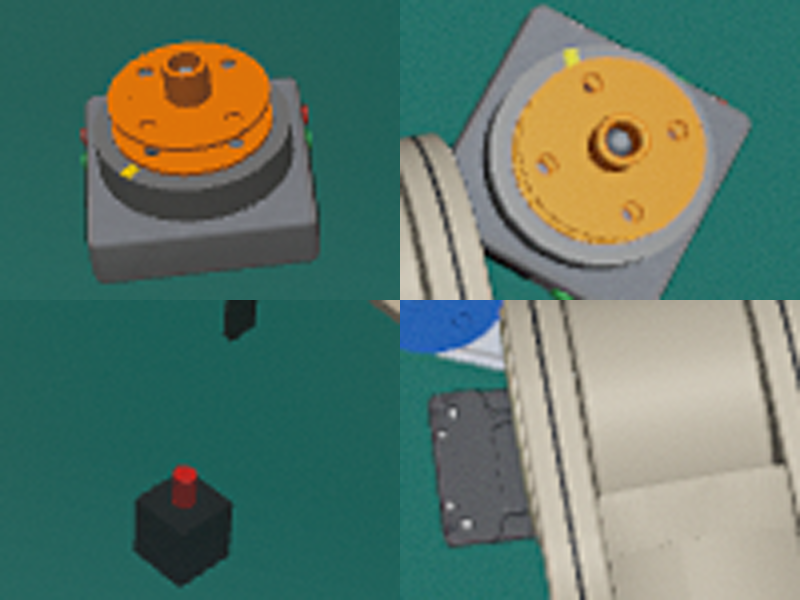

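The reel sits flat with the spindle inside its bore. In the top-right panel the holes are at (592,83), (677,130), (633,210) and (548,162), and the one nearest the yellow mark at (571,57) shows dark beneath it. The pin head top is at (185,473), lower left.

Run:
```python
from holes import *
S=np.load("pics/rs.npz");T=np.load("pics/rt.npz");T0=np.load("pics/top0.npz")
s=lambda X,Y:(212+X*.25-.4,118+Y*.25-.4)
t=lambda X,Y:(375+(X-400)*.25-.4,160+Y*.25-.4)
for c,P in((T,[t(592,83),t(677,130),t(633,210),t(548,162)]),(S,[s(147,121),s(145,71),s(228,63),s(234,117)])):
    k=np.array([plane(c,p,(0,0,.108))[:2] for p in P]);d=k[2]-k[0];e=k[3]-k[1]
    print(k.round(4).tolist(),"centre",k.mean(0).round(4),[np.degrees(np.arctan2(v[1],v[0])).round(1)%90-45 for v in(d,e)])
print("mark",plane(T,t(571,57),(0,0,.08)),plane(S,s(129,172),(0,0,.08)))
print("pin head top",plane(S,(345.85,167.85),(0,0,.083)),plane(T0,(338.76,253.),(0,0,.082)))
# block top: corners in scene at z=.055
q=lambda X,Y:(300+X*.25-.4,125+(Y-300)*.25-.4)
print("block",np.mean([plane(S,q(*p),(0,0,.055)) for p in((135,512),(232,503),(184,532))][:2],0))
```

```text
[[0.6225, -0.1904], [0.5924, -0.2445], [0.5397, -0.2151], [0.5699, -0.1612]] centre [ 0.5811 -0.2028] [np.float64(-28.400000000000006), np.float64(-29.799999999999997)]
[[0.624, -0.1956], [0.5961, -0.2454], [0.5417, -0.2154], [0.5714, -0.1607]] centre [ 0.5833 -0.2043] [np.float64(-31.5), np.float64(-28.799999999999997)]
mark [ 0.64635649 -0.18329579  0.08      ] [ 0.64970135 -0.18479611  0.08      ]
pin head top [0.43509077 0.02237156 0.083     ] [0.43126401 0.02379457 0.082     ]
block [0.4394193  0.02761651 0.055     ]
```

The reel's yaw is −29.6° against the winder's −30°, so the hole is aligned. Now the pin.

```bash
sed -i 's/^seat=.*/seat=np.array([.5825,-.203,.08]);lock=np.array([.6248,-.1915,.08]);pin=np.array([.4338,.0237])/' g.py
python3 -m crank '[{"claw":-1,"dx":0.03,"dy":0.29,"dz":0,"ax":0.04,"ay":-0.07,"az":-0.17},{"claw":-1,"dx":0,"dy":0,"dz":1,"ax":0,"ay":0,"az":0},{"claw":-1,"dx":0,"dy":0,"dz":1,"ax":0,"ay":0,"az":0},{"claw":-1,"dx":0,"dy":0,"dz":1,"ax":0,"ay":0,"az":0},{"claw":-1,"dx":0,"dy":0,"dz":1,"ax":0,"ay":0,"az":0},{"claw":-1,"dx":0,"dy":0,"dz":0.4,"ax":0,"ay":0,"az":0},{"claw":-1,"dx":0,"dy":0,"dz":0,"ax":0,"ay":0,"az":0},{"claw":-1,"dx":0,"dy":0,"dz":0,"ax":0,"ay":0,"az":0}]'
python3 - <<'E'
from g import *
from bench import r
go([*pin,.069],down(10))
S=r.camera("scene");a=S["color"]
cv2.imwrite("pics/pin.png",cv2.resize(a[110:210,285:410],(500,400),interpolation=2)[...,::-1])
E
```

```text
time: 14.68
ee_pos: [0.4336, 0.0243, 0.1141]
eef_rot: [-0.085, 0.996, -0.001, -0.001]
ft_force: [0.8, -0.1, 0.7]
width: 0.087
grip_force: 0.0
now 14.6833 [0.4336 0.0243 0.1141] d [-0.01 -0.02  1.5 ] a [-0.01 -0.02 -0.05] F [ 0.8 -0.1  0.7] w 0.087
```

View pics/pin.png

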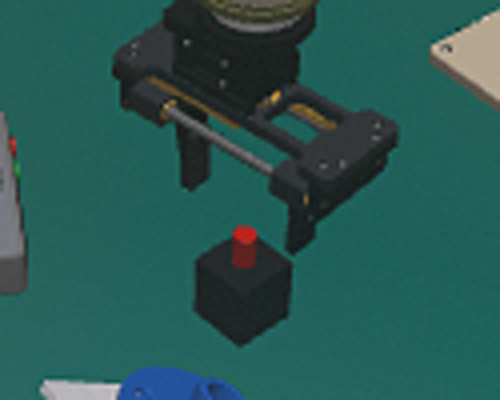

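The fingertips at (193,188) and (298,250) straddle the red head at (245,234), centred on it. Going down to grip.

```bash
python3 -m crank '[{"claw":-1,"dx":0,"dy":0,"dz":0.6,"ax":0,"ay":0,"az":-0.05},{"claw":-1,"dx":0,"dy":0,"dz":0.6,"ax":0,"ay":0,"az":0},{"claw":-1,"dx":0,"dy":0,"dz":0.3,"ax":0,"ay":0,"az":0},{"claw":-1,"dx":0,"dy":0,"dz":0,"ax":0,"ay":0,"az":0},{"claw":1,"dx":0,"dy":0,"dz":0,"ax":0,"ay":0,"az":0},{"claw":1,"dx":0,"dy":0,"dz":0,"ax":0,"ay":0,"az":0},{"claw":1,"dx":0,"dy":0,"dz":0,"ax":0,"ay":0,"az":0},{"claw":1,"dx":0,"dy":0,"dz":0,"ax":0,"ay":0,"az":0}]' 12
python3 -m crank '[{"claw":1,"dx":0,"dy":0,"dz":0,"ax":0,"ay":0,"az":0},{"claw":1,"dx":0,"dy":0,"dz":0,"ax":0,"ay":0,"az":0},{"claw":1,"dx":0,"dy":0,"dz":0,"ax":0,"ay":0,"az":0},{"claw":1,"dx":0,"dy":0,"dz":0,"ax":0,"ay":0,"az":0},{"claw":1,"dx":0,"dy":0,"dz":0,"ax":0,"ay":0,"az":0},{"claw":1,"dx":0,"dy":0,"dz":0,"ax":0,"ay":0,"az":0},{"claw":1,"dx":0,"dy":0,"dz":0,"ax":0,"ay":0,"az":0},{"claw":1,"dx":0,"dy":0,"dz":0,"ax":0,"ay":0,"az":0}]'
```

```text
time: 15.4
ee_pos: [0.4344, 0.0241, 0.0698]
eef_rot: [-0.088, 0.996, -0.0, 0.0]
ft_force: [-0.5, -0.1, 0.2]
width: 0.0678
grip_force: 0.0
time: 16.07
ee_pos: [0.4338, 0.0239, 0.069]
eef_rot: [-0.088, 0.996, -0.0, -0.0]
ft_force: [-0.1, 0.5, -0.3]
width: 0.0177
grip_force: 12.0
```

```bash
python3 -m crank '[{"claw":1,"dx":0,"dy":0,"dz":0,"ax":0,"ay":0,"az":0},{"claw":1,"dx":0,"dy":0,"dz":0,"ax":0,"ay":0,"az":0},{"claw":1,"dx":0,"dy":0,"dz":0,"ax":0,"ay":0,"az":0},{"claw":1,"dx":0,"dy":0,"dz":-0.4,"ax":0,"ay":0,"az":0},{"claw":1,"dx":0,"dy":0,"dz":-0.6,"ax":0,"ay":0,"az":0},{"claw":1,"dx":0,"dy":0,"dz":-0.7,"ax":0,"ay":0,"az":0},{"claw":1,"dx":0,"dy":0,"dz":-0.8,"ax":0,"ay":0,"az":0},{"claw":1,"dx":0,"dy":0,"dz":-0.8,"ax":0,"ay":0,"az":0}]' 35
python3 -m crank '[{"claw":1,"dx":0,"dy":0,"dz":-0.9,"ax":0,"ay":0,"az":0},{"claw":1,"dx":0,"dy":0,"dz":-0.9,"ax":0,"ay":0,"az":0},{"claw":1,"dx":0,"dy":0,"dz":-0.6,"ax":0,"ay":0,"az":0},{"claw":1,"dx":0,"dy":0,"dz":0,"ax":0,"ay":0,"az":0}]'
python3 -c "from g import *;go([*lock[:2],.235],down(10))"
```

```text
time: 16.73
ee_pos: [0.4335, 0.0238, 0.1689]
eef_rot: [-0.087, 0.996, -0.0, -0.001]
ft_force: [0.2, -0.8, -0.4]
width: 0.0171
grip_force: 35.0
time: 17.07
ee_pos: [0.4356, 0.0243, 0.2436]
eef_rot: [-0.088, 0.996, 0.0, 0.002]
ft_force: [-0.3, 0.3, -0.2]
width: 0.0172
grip_force: 35.0
now 17.0667 [0.4356 0.0243 0.2436] d [-4.96 -8.18  0.31] a [0.   0.04 0.01] F [-0.3  0.3 -0.2] w 0.0172
```

```bash
python3 -m crank '[{"claw":1,"dx":-0.3,"dy":-0.5,"dz":0,"ax":0,"ay":0.04,"az":0},{"claw":1,"dx":-0.55,"dy":-0.9,"dz":0,"ax":0,"ay":0,"az":0},{"claw":1,"dx":-0.55,"dy":-0.9,"dz":0,"ax":0,"ay":0,"az":0},{"claw":1,"dx":-0.55,"dy":-0.9,"dz":0,"ax":0,"ay":0,"az":0},{"claw":1,"dx":-0.55,"dy":-0.9,"dz":0,"ax":0,"ay":0,"az":0},{"claw":1,"dx":-0.55,"dy":-0.9,"dz":0,"ax":0,"ay":0,"az":0},{"claw":1,"dx":-0.55,"dy":-0.9,"dz":0,"ax":0,"ay":0,"az":0},{"claw":1,"dx":-0.55,"dy":-0.9,"dz":0,"ax":0,"ay":0,"az":0}]'
python3 -m crank '[{"claw":1,"dx":-0.5,"dy":-0.9,"dz":0,"ax":0,"ay":0,"az":0},{"claw":1,"dx":-0.3,"dy":-0.5,"dz":0,"ax":0,"ay":0,"az":0},{"claw":1,"dx":0,"dy":0,"dz":0,"ax":0,"ay":0,"az":0},{"claw":1,"dx":0,"dy":0,"dz":0,"ax":0,"ay":0,"az":0}]'
python3 -c "from g import *;go([*lock[:2],.235],down(10))"
```

```text
time: 17.73
ee_pos: [0.5928, -0.1561, 0.2382]
eef_rot: [-0.088, 0.996, -0.001, -0.003]
ft_force: [0.4, 0.1, 0.2]
width: 0.0171
grip_force: 35.0
time: 18.07
ee_pos: [0.6227, -0.1932, 0.2378]
eef_rot: [-0.087, 0.996, -0.001, -0.004]
ft_force: [-0.1, -0.3, -1.8]
width: 0.017
grip_force: 35.0
now 18.0667 [ 0.6227 -0.1932  0.2378] d [-0.08  0.04  0.09] a [-0.01 -0.07 -0.01] F [-0.1 -0.3 -1.8] w 0.017
```

```bash
python3 -m crank '[{"claw":1,"dx":-0.08,"dy":0.04,"dz":0,"ax":-0.01,"ay":-0.07,"az":0},{"claw":1,"dx":0,"dy":0,"dz":0.5,"ax":0,"ay":0,"az":0},{"claw":1,"dx":0,"dy":0,"dz":0.5,"ax":0,"ay":0,"az":0},{"claw":1,"dx":0,"dy":0,"dz":0.6,"ax":0,"ay":0,"az":0},{"claw":1,"dx":0,"dy":0,"dz":0,"ax":0,"ay":0,"az":0},{"claw":1,"dx":0,"dy":0,"dz":0,"ax":0,"ay":0,"az":0}]'
python3 - <<'E'
from g import *
from bench import r
go([*lock[:2],.189],down(10))
S=r.camera("scene");T=r.camera("top");a=S["color"];b=T["color"];np.savez("pics/is.npz",**S)
m=np.hstack([cv2.resize(a[90:180,205:295],(400,400),interpolation=2),cv2.resize(b[140:240,375:475],(400,400),interpolation=2)]);cv2.imwrite("pics/ins.png",m[...,::-1])
E
```

```text
time: 18.57
ee_pos: [0.6249, -0.1892, 0.1912]
eef_rot: [-0.088, 0.996, 0.001, 0.001]
ft_force: [-0.3, -1.0, 0.4]
width: 0.0171
grip_force: 35.0
now 18.5667 [ 0.6249 -0.1892  0.1912] d [ 0.02 -0.08  0.07] a [0.02 0.01 0.02] F [-0.3 -1.   0.4] w 0.0171
```

View pics/ins.png

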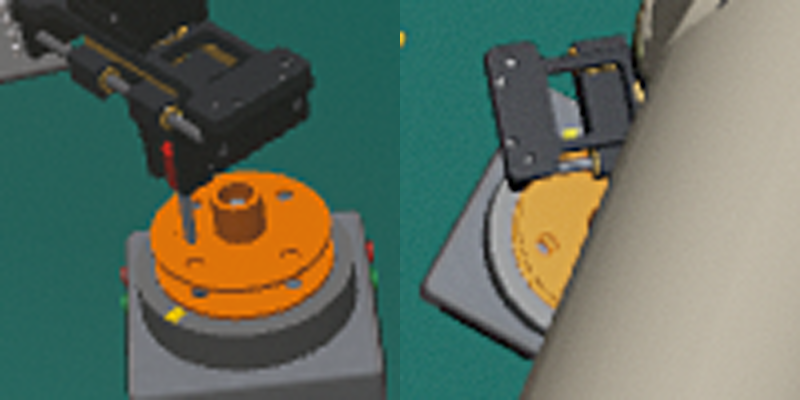

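The pin tip shows at (191,242) in the left half, just above the hole at (196,262). The pin seems to lean a little, so I'll quantify that.

Run:
```python
from g import *
S=np.load("pics/is.npz")
s=lambda X,Y:(205+X*.225-.4,90+Y*.225-.4)
pr=lambda P:(lambda q:((q[:2]/q[2]+.4-[205,90])/.225).round(0))(S["mtx"]@(S["R"]@np.array(P)+S["t"]))
for z in(.2052,.1772,.1272):print(z,pr([.6249,-.1892,z]))
print("tip",plane(S,s(191,243),(0,0,.1272)),"hole",plane(S,s(196,263),(0,0,.108)),"head",plane(S,s(172,188),(0,0,.1772)),"mark",plane(S,s(176,315),(0,0,.08)))
```

```text
0.2052 [179. 146.]
0.1772 [184. 181.]
0.1272 [195. 242.]
tip [ 0.62713065 -0.18990223  0.1272    ] hole [ 0.62526761 -0.19145667  0.108     ] head [ 0.63439098 -0.18834533  0.1772    ] mark [ 0.64861752 -0.18463776  0.08      ]
```

```bash
python3 -m crank '[{"claw":1,"dx":0.05,"dy":-0.06,"dz":0,"ax":0.02,"ay":0,"az":0},{"claw":1,"dx":0,"dy":0,"dz":0.2,"ax":0,"ay":0,"az":0},{"claw":1,"dx":0,"dy":0,"dz":0.2,"ax":0,"ay":0,"az":0},{"claw":1,"dx":0,"dy":0,"dz":0.15,"ax":0,"ay":0,"az":0},{"claw":1,"dx":0,"dy":0,"dz":0,"ax":0,"ay":0,"az":0}]'
python3 -m crank '[{"claw":1,"dx":0,"dy":0,"dz":0.1,"ax":0,"ay":0,"az":0},{"claw":1,"dx":0,"dy":0,"dz":0.1,"ax":0,"ay":0,"az":0},{"claw":1,"dx":0,"dy":0,"dz":0,"ax":0,"ay":0,"az":0}]'
python3 -m crank '[{"claw":1,"dx":0,"dy":0,"dz":0.1,"ax":0,"ay":0,"az":0},{"claw":1,"dx":0,"dy":0,"dz":0.1,"ax":0,"ay":0,"az":0},{"claw":1,"dx":0,"dy":0,"dz":0,"ax":0,"ay":0,"az":0}]'
```

```text
time: 19.08
ee_pos: [0.6237, -0.1923, 0.1734]
eef_rot: [-0.088, 0.996, -0.0, 0.0]
ft_force: [0.3, 0.5, -0.4]
width: 0.0172
grip_force: 35.0
time: 19.33
ee_pos: [0.6241, -0.1926, 0.1682]
eef_rot: [-0.088, 0.996, -0.001, 0.001]
ft_force: [-1.0, -0.4, -0.3]
width: 0.0173
grip_force: 35.0
time: 19.58
ee_pos: [0.6241, -0.1925, 0.1622]
eef_rot: [-0.088, 0.996, -0.001, 0.001]
ft_force: [-0.5, -0.5, -1.3]
width: 0.0169
grip_force: 35.0
```

The tip is through the upper flange with no contact force. Continuing down.

```bash
python3 -m crank '[{"claw":1,"dx":0,"dy":0,"dz":0.15,"ax":0,"ay":0,"az":0},{"claw":1,"dx":0,"dy":0,"dz":0.15,"ax":0,"ay":0,"az":0},{"claw":1,"dx":0,"dy":0,"dz":0,"ax":0,"ay":0,"az":0}]'|grep -E "pos|ft"
python3 -m crank '[{"claw":1,"dx":0,"dy":0,"dz":0.1,"ax":0,"ay":0,"az":0},{"claw":1,"dx":0,"dy":0,"dz":0.1,"ax":0,"ay":0,"az":0},{"claw":1,"dx":0,"dy":0,"dz":0,"ax":0,"ay":0,"az":0}]'|grep -E "pos|ft"
python3 -m crank '[{"claw":1,"dx":0,"dy":0,"dz":0.1,"ax":0,"ay":0,"az":0},{"claw":1,"dx":0,"dy":0,"dz":0.1,"ax":0,"ay":0,"az":0},{"claw":1,"dx":0,"dy":0,"dz":0,"ax":0,"ay":0,"az":0}]'|grep -E "pos|ft"
```

```text
ee_pos: [0.6239, -0.1925, 0.1528]
ft_force: [0.2, -0.4, -0.5]
ee_pos: [0.6241, -0.1926, 0.1472]
ft_force: [-1.1, 0.6, -1.3]
ee_pos: [0.6242, -0.1925, 0.1413]
ft_force: [0.7, 1.0, -1.5]
```

```bash
python3 -m crank '[{"claw":1,"dx":0,"dy":0,"dz":0.15,"ax":0,"ay":0,"az":0},{"claw":1,"dx":0,"dy":0,"dz":0.15,"ax":0,"ay":0,"az":0},{"claw":1,"dx":0,"dy":0,"dz":0.15,"ax":0,"ay":0,"az":0},{"claw":1,"dx":0,"dy":0,"dz":0,"ax":0,"ay":0,"az":0}]'|grep -E "pos|ft"
python3 -m crank '[{"claw":1,"dx":0,"dy":0,"dz":0.07,"ax":0,"ay":0,"az":0},{"claw":1,"dx":0,"dy":0,"dz":0,"ax":0,"ay":0,"az":0},{"claw":1,"dx":0,"dy":0,"dz":0,"ax":0,"ay":0,"az":0}]'|grep -E "pos|ft"
python3 -m crank '[{"claw":1,"dx":0,"dy":0,"dz":0.05,"ax":0,"ay":0,"az":0},{"claw":1,"dx":0,"dy":0,"dz":0,"ax":0,"ay":0,"az":0},{"claw":1,"dx":0,"dy":0,"dz":0,"ax":0,"ay":0,"az":0}]'|grep -E "pos|ft"
```

```text
ee_pos: [0.6241, -0.1921, 0.1272]
ft_force: [0.9, 2.0, -2.7]
ee_pos: [0.6243, -0.1923, 0.126]
ft_force: [1.1, 2.8, -2.7]
ee_pos: [0.6245, -0.1924, 0.1249]
ft_force: [1.1, 4.6, 0.2]
```

```bash
python3 -m crank '[{"claw":1,"dx":0,"dy":0.03,"dz":0.04,"ax":0,"ay":0,"az":0},{"claw":1,"dx":0,"dy":0,"dz":0,"ax":0,"ay":0,"az":0},{"claw":1,"dx":0,"dy":0,"dz":0,"ax":0,"ay":0,"az":0}]'|grep -E "pos|ft"
python3 -m crank '[{"claw":1,"dx":0,"dy":0,"dz":0.04,"ax":0,"ay":0,"az":0},{"claw":1,"dx":0,"dy":0,"dz":0,"ax":0,"ay":0,"az":0},{"claw":1,"dx":0,"dy":0,"dz":0,"ax":0,"ay":0,"az":0}]'|grep -E "pos|ft"
python3 -m crank '[{"claw":1,"dx":0,"dy":0,"dz":0.03,"ax":0,"ay":0,"az":0},{"claw":1,"dx":0,"dy":0,"dz":0,"ax":0,"ay":0,"az":0},{"claw":1,"dx":0,"dy":0,"dz":0,"ax":0,"ay":0,"az":0}]'|grep -E "pos|ft"
```

```text
ee_pos: [0.6243, -0.192, 0.1236]
ft_force: [1.1, 3.3, -0.2]
ee_pos: [0.6242, -0.192, 0.1223]
ft_force: [0.3, 2.7, -0.1]
ee_pos: [0.6244, -0.1921, 0.122]
ft_force: [0.3, 3.1, 5.5]
```

```bash
python3 -m crank '[{"claw":1,"dx":0,"dy":0,"dz":0.03,"ax":0,"ay":0,"az":0},{"claw":1,"dx":0,"dy":0,"dz":0,"ax":0,"ay":0,"az":0},{"claw":1,"dx":0,"dy":0,"dz":0,"ax":0,"ay":0,"az":0}]'|grep -E "pos|ft"
python3 -m crank '[{"claw":1,"dx":0,"dy":0,"dz":-0.03,"ax":0,"ay":0,"az":0},{"claw":-1,"dx":0,"dy":0,"dz":0,"ax":0,"ay":0,"az":0},{"claw":-1,"dx":0,"dy":0,"dz":0,"ax":0,"ay":0,"az":0},{"claw":-1,"dx":0,"dy":0,"dz":0,"ax":0,"ay":0,"az":0},{"claw":-1,"dx":0,"dy":0,"dz":0,"ax":0,"ay":0,"az":0},{"claw":-1,"dx":0,"dy":0,"dz":0,"ax":0,"ay":0,"az":0},{"claw":-1,"dx":0,"dy":0,"dz":0,"ax":0,"ay":0,"az":0},{"claw":-1,"dx":0,"dy":0,"dz":0,"ax":0,"ay":0,"az":0}]' 12
python3 -m crank '[{"claw":-1,"dx":0,"dy":0,"dz":-0.3,"ax":0,"ay":0,"az":0},{"claw":-1,"dx":0,"dy":0,"dz":-0.6,"ax":0,"ay":0,"az":0},{"claw":-1,"dx":0,"dy":0,"dz":-0.8,"ax":0,"ay":0,"az":0},{"claw":-1,"dx":0,"dy":0,"dz":-1,"ax":0,"ay":0,"az":0},{"claw":-1,"dx":0,"dy":0,"dz":-1,"ax":0,"ay":0,"az":0},{"claw":-1,"dx":0,"dy":0,"dz":-0.5,"ax":0,"ay":0,"az":0},{"claw":-1,"dx":0,"dy":0,"dz":0,"ax":0,"ay":0,"az":0}]'
python3 -m crank '[{"claw":-1,"dx":0.9,"dy":0.9,"dz":0,"ax":0,"ay":0,"az":0},{"claw":-1,"dx":0.9,"dy":0.9,"dz":0,"ax":0,"ay":0,"az":0},{"claw":-1,"dx":0.9,"dy":0.9,"dz":0,"ax":0,"ay":0,"az":0},{"claw":-1,"dx":0.9,"dy":0.9,"dz":0,"ax":0,"ay":0,"az":0},{"claw":-1,"dx":0.9,"dy":0.9,"dz":0,"ax":0,"ay":0,"az":0},{"claw":-1,"dx":0.9,"dy":0.9,"dz":0,"ax":0,"ay":0,"az":0},{"claw":-1,"dx":0,"dy":0,"dz":0,"ax":0,"ay":0,"az":0},{"claw":-1,"dx":0,"dy":0,"dz":0,"ax":0,"ay":0,"az":0}]'
python3 - <<'E'
from g import *
from bench import r
S=r.camera("scene");T=r.camera("top");a=S["color"];b=T["color"];np.savez("pics/fs.npz",**S)
m=np.hstack([cv2.resize(a[90:290,210:410],(400,400),interpolation=2),cv2.resize(b[140:240,375:475],(400,400),interpolation=2)]);cv2.imwrite("pics/fin.png",m[...,::-1])
E
```

```text
ee_pos: [0.6244, -0.1921, 0.1219]
ft_force: [-3.4, 4.6, 11.5]
time: 22.83
ee_pos: [0.6242, -0.1919, 0.1214]
eef_rot: [-0.088, 0.996, -0.001, 0.001]
ft_force: [0.7, -0.2, -0.3]
width: 0.0565
grip_force: 0.0
time: 23.42
ee_pos: [0.6253, -0.1926, 0.2526]
eef_rot: [-0.088, 0.996, -0.002, 0.004]
ft_force: [1.5, -0.3, 0.9]
width: 0.0863
grip_force: 0.0
time: 24.08
ee_pos: [0.4351, -0.0592, 0.2472]
eef_rot: [-0.089, 0.996, 0.0, 0.002]
ft_force: [0.9, -0.7, -0.8]
width: 0.0871
grip_force: 0.0
```

View pics/fin.png

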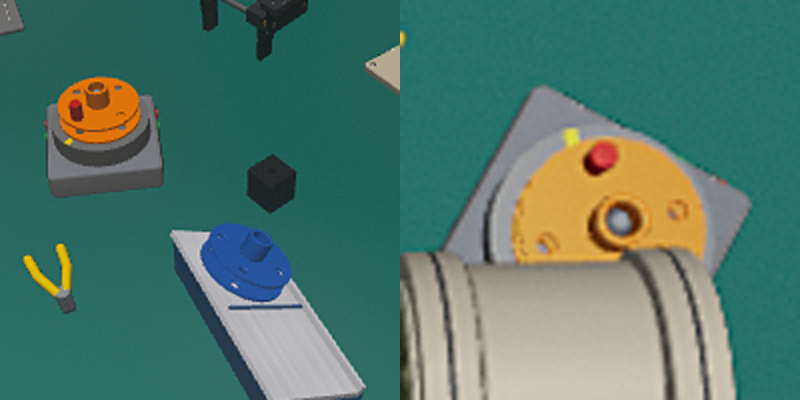

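The pin stands upright, its red head on the reel at (76,110) beside the yellow mark. The reel is flat, the block is empty, the blue reel and cutters look undisturbed, and the gripper is clear of everything.

```bash
python3 -c "
from bench import r
print(r.close_job())"
```

```text
the job is handed in; nothing more can be done
None
```

The job is handed in at about 24 s: the orange reel sits flat on the winder with its hole over the lock hole, the red pin is pushed home with its head on the reel, and I kept clear of the blue reel, cutters and bottle (no verdict was returned).

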